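Tighten the spice-stand clamp with its captive adjustable wrench

TASK

The clamp of the black canister stand is slack. Wind the brass worm of the wrench that lives on the clamp until its jaws just close on the hexagon nut, and then, with the jaws kept snug, push the wrench handle down so that it turns the nut until the handle lies level. Leave the bowl, the bell grinder and the grinding stick where they are, and let go.

Things in the scene. Friction and masses are not known exactly. Their poses are not given: they have to be found in the camera images.
- stand: Fixed bamboo stand with four fixed black canisters (54 mm wide, tops 118 mm up) in a row along y at x -45 mm. Origin on the table; base x -100 to 60, y +-130 mm. On its +x side (away from the robot at yaw 0) a post (x 12 to 30, y +-25 mm, top 178 mm) bears a level spindle along x, 150 mm up, at y 0; brass nut and wrench sit on it in the plane x = 59 mm.
- nut (a joint): Angle of the hexagon nut about the stand's x axis (rad), 0 when two flats are level; same sense as joint wrench and equal to it when the nut sits square in the closed jaws. Starts within 0.22 rad of the wrench. Friction 0.2 N m holds it. It falls as the nut is tightened and draws in the rubber clamp bar.
- nut_center (a point): Centre of the brass nut: 40 mm across flats, 26 mm thick along the stand's x; on the spindle's axis. The frame turns with the nut (x = the stand's x).
- wrench (a joint): Angle of the wrench about the spindle (rad): 0 = handle level, pointing along the stand's +y; positive = handle raised. Starts at 0.48 to 0.74. Stays where it is left (friction 0.14 N m). With open jaws it swings idly round the nut; with closed jaws it takes the nut along. Stops at -0.5 and 0.95.
- handle (a point): Centre of the wrench handle's section, 140 mm from the nut's axis. Frame: y along the handle to its free end, x = the stand's x, z square to the handle (up when level). The red grip runs from 88 to 178 mm from the axis, 20 mm high (z), 18 mm wide (x). Pressing down on it takes about 2 to 4 N.
- worm (a joint): Angle of the worm (rad); grows when turned clockwise seen from its tab's tip (looking along -z of worm_grip). Closes both jaws at once: opening = 52 mm - 5 mm per rad, meeting the 40 mm nut at 2.4, where resistance rises and the flats line up by themselves. Starts at 0 to 0.7. Friction 0.08 N m, stays put; can be forced 0.1 to 0.3 further.
- worm_grip (a point): Middle of the worm's brass thumb tab, 12 thick (x), 30 wide (y), 34 mm tall (z). Frame turns with the tab: z along the worm's axis out of its tip, x square to its flats. Axis square to the handle, 41 mm out from the nut; this point is 71 mm off the handle's midline, so the tab leans as the handle is raised (27 to 43 degrees). The wrench head's end is 23 mm below this point.
- bowl: White porcelain grinding bowl, loose, 144 mm wide, 62 mm high; origin under its centre. Leave alone.
- grinder: Brass bell-shaped nutmeg grinder, loose, 60 mm wide, 87 mm high; origin under its centre. Leave alone.
- stick: Pale cypress grinding stick, loose, lying, 170 mm long, 20 to 25 mm thick; origin under its middle, x along it. Leave alone.

How it is judged (in metres and radians):
On the way, in this order (a step that is already met when the one before it is completed fails the run):
1. the worm is wound until the jaws are within 1.5 mm of the nut's width (worm beyond 2.1 rad), the wrench handle and nut still raised (above 0.35 rad) (value of joint worm above 2.1 rad and value of joint each of wrench, nut above 0.35 rad), for 0.2 s.
2. the handle is brought level (within 0.12 rad), the nut turned with it (within 0.16 rad of its level position), the jaws still fitting (value of joint wrench between -0.12 and 0.12 rad and value of joint nut between -0.16 and 0.16 rad and value of joint worm above 2.1 rad), for 0.2 s.
At the end, for the whole second after the job is handed in: Handle level within 0.12 rad (7 degrees); nut turned with it, within 0.16 rad of its level position; jaws still within 1.5 mm of the nut's width (worm beyond 2.1 rad); all at rest; bowl, grinder and stick within 20 mm of their start and not tipped (0.2 rad) (all of step 2 and velocity of joint wrench between -0.05 and 0.05 rad/s and velocity of joint nut between -0.05 and 0.05 rad/s and velocity of joint worm between -0.05 and 0.05 rad/s and distance of each of bowl, grinder, stick from where it was at the start of the episode below 0.02 m and angle between each of bowl, grinder, stick's own z axis and vertical below 0.2 rad); the robot touches nothing.
It fails at once if the bowl is pushed more than 20 mm or tipped over (0.2 rad) (distance of bowl from where it was at the start of the episode above 0.02 m or angle between bowl's own z axis and vertical above 0.2 rad).
It fails at once if the grinder is pushed more than 20 mm or tipped over (0.2 rad) (distance of grinder from where it was at the start of the episode above 0.02 m or angle between grinder's own z axis and vertical above 0.2 rad).
It fails at once if the stick is pushed more than 20 mm or tipped over (0.2 rad) (distance of stick from where it was at the start of the episode above 0.02 m or angle between stick's own z axis and vertical above 0.2 rad).
It also fails if it takes over 67 s, if anything falls off the work surface, if the arm or the gripper's body presses on something with over 40 N, if the wrist force passes 120 N, or if a joint passes its speed limit or range.

ROBOT

A 6-joint arm with a two-finger parallel gripper is mounted at the origin on the work surface. World frame = base frame: x ahead of the robot, y to its left, z up, the work surface at z = 0. Lengths are in mm, angles in rad, forces in N, time in s.
With the tool pointing down it reaches from about 250 to 850 mm from the base axis. Payload 12.5 kg.
Tool frame: the origin (TCP) lies on the centre line of the jaws, within the pads' length; the fingertips stand 22 mm ahead of it and the grasp point (between the pads) lies 3 mm ahead of it; y points along the fingers, z is the direction in which the jaws open and shut, and the axes are right-handed (so a half turn about y gives the same grasp; the last joint's range is limited). The gripper opens to 93 mm and grips with 3 to 60 N. Pads are 15 mm wide; open, the fingers measure 128 mm over their backs; the gripper's body (75 mm by 188 mm) begins 65 mm behind the grasp point.
Start: joints at [-1.343, 0.351, 1.652, -0, 1.139, -0.085], TCP at [169.267, -523.291, 240.633] pointing down, gripper open.
Joint ranges: [-2.75, 2.75], [-0.79, 2.1], [0.01, 2.65], [-1.57, 4.71], [0.07, 3.14], [-2.87, 2.87]. Speed limits (rad/s): [2.22, 2.22, 2.79, 3.14, 3.14, 3.14].

INTERFACE

Orientations are given as [roll, pitch, yaw] about the fixed x, y, z axes, in that order (R = Rz(yaw) Ry(pitch) Rx(roll)).
In Python, from station import manip gives the robot as it stands.
- The arm moves only by the tool apply_moves, never from a script. Its argument "plan" is a list of rows, each an object of numbers: "tx", "ty", "tz": the shift along the world's x, y, z in m; "roll": the turn about the world's z in degrees. In form: [{"tx": .., "ty": .., "tz": .., "roll": ..}, ...]. A call has 1 to 8 rows; each row is the pose to reach, as a shift and turn from the pose measured when the call began; what a row does not reach only later rows make up. A row lasts 1/8 s, in which the tool goes at most 62.5 mm and 10.7 degrees, less where a joint would pass 70% of its speed; a pose out of reach is approached as far as the arm can. A call with a gripper value outside its range is refused whole. "claw" is the closure, from 0 (fully open) to 1 (shut), set as the call begins (left out, the last holds). The fingers move at their own pace and stop on an object; "grip_force" is the grip in N (left out, the last holds). Time passes only in rows, so rows that repeat a pose let the fingers close. It gives the time, the measured TCP pose, the force and the opening at its end, in the units of the state.
- manip.get_state(): the state, without advancing time (a new reading comes with each control period).
- manip.get_image(name): name is "side" or "top" or "wrist"; returns a dict with "image" (400x640x3 uint8, blue, green, red), "K" (3x3 intrinsics, pixels), "position" and "orientation" of the camera in the world; the wrist camera has in their place "T_tool_cam" (4x4, takes a point from camera to tool coordinates, whose origin is the TCP and whose axes are the tool frame's). Camera axes: x right, y up, looking along -z (the intrinsics and any distortion apply to the point x, -y, -z); pixel columns grow to the right and rows downward; lengths in mm; the calibration is good to about 2 mm. A picture is of the moment at which its call begins: read the wrist's pose just before it. There is no depth.
- manip.job_done(): hands the job in, once; it reports no verdict.
Trained networks look in a picture, given as the dict that the camera call returned (one of the last four; its "shot" number tells which), for a name from the list of things; names that differ only in an ending like _2 or _b are one class to them, and where a whole thing is asked for, a point or a joint stands for the part that bears it (a point fixed in the world has none). Each returns a list of dicts, best first, with "conf" (0 to 1); they miss things now and then, are a little off and sometimes report something else, mostly with a low value. They report only what shows in the picture. A call takes as long as a camera call.
- manip.look_for(label, picture): "position" ([column, row] in pixels, amid what is visible of it).
- manip.mark_of(label, picture): "position" ([column, row] in pixels: a listed point, or the origin of a listed thing).
The state is a dict: "time": time; "qpos": joint angles; "joint_vel": joint speeds; "effort": joint torques, N m; "position": TCP position; "ee_rot": TCP orientation; "wrist_force": force on the tool from outside, world axes, zero at the start; "moment": the same for the moment, N m; "opening": finger opening in mm.
Only numpy, scipy, OpenCV 4.12 (cv2) and the standard library are available. Lean on these libraries where they do the work, as an engineer would, in place of code of your own. Each camera call takes 0.05 s, during which the arm holds its last target. There are 200 camera calls.

## Working session

There is one attempt and no reset: what is moved stays moved. The work goes in short steps, Python scripts to look and compute and a tool call to move; the robot and the scene stay as the last step left them, time stands still between calls to the robot, and variables do not carry over. Pictures are saved under pics/ and viewed, about 8 in all and at most 12, crops included, and the job is handed in when it is done.

Besides the shell and the picture viewer there is one more tool, called after "Call:" as name([rows], argument=value, ...), one row to a line, values as JSON. apply_moves: Moves the arm, as the interface text tells. Its arguments: {"type":"object","properties":{"plan":{"type":"array"},"claw":{"type":"number"},"grip_force":{"type":"number"}},"required":["plan"]}

```bash
ls; mkdir -p pics; cat > h.py <<'E'
import numpy as np, cv2
from scipy.spatial.transform import Rotation as R
from station import manip
def camT(p, st=None):
    if "T_tool_cam" in p:
        T=np.eye(4); T[:3,:3]=R.from_euler('xyz',st["ee_rot"]).as_matrix(); T[:3,3]=st["position"]
        return T@np.array(p["T_tool_cam"])
    T=np.eye(4); o=np.array(p["orientation"])
    T[:3,:3]=o if o.shape==(3,3) else (R.from_euler('xyz',o).as_matrix() if o.size==3 else R.from_quat(o).as_matrix()); T[:3,3]=p["position"]; return T
def ray(p,T,uv):
    K=np.array(p["K"]); d=np.linalg.inv(K)@np.array([uv[0],uv[1],1.]); d=T[:3,:3]@np.array([d[0],-d[1],-d[2]])
    return T[:3,3],d/np.linalg.norm(d)
def proj(p,T,X):
    c=np.linalg.inv(T)@np.append(X,1); q=np.array(p["K"])@np.array([c[0],-c[1],-c[2]]); return q[:2]/q[2]
def tri(rs):
    A=np.zeros((3,3));b=np.zeros(3)
    for o,d in rs:
        M=np.eye(3)-np.outer(d,d);A+=M;b+=M@o
    return np.linalg.solve(A,b)
E
cat > a.py <<'E'
from h import *
np.set_printoptions(precision=1,suppress=True)
st=manip.get_state(); print(st)
P={}
for n in("side","top"):
    p=manip.get_image(n); P[n]=p; cv2.imwrite(f"pics/{n}0.png",p["image"])
    print(n,{k:v for k,v in p.items() if k!="image"})
T={n:camT(P[n]) for n in P}
for l in("stand","nut_center","handle","worm_grip","bowl","grinder","stick"):
    rs=[]
    for n in P:
        m=manip.mark_of(l,P[n]); print(l,n,[(np.round(x["position"]),round(x["conf"],2)) for x in m[:2]])
        if m: rs.append(ray(P[n],T[n],m[0]["position"]))
    if len(rs)==2:
        X=tri(rs); print("   ",X,[np.linalg.norm(np.cross(X-o,d)) for o,d in rs])
E
python3 a.py
```

```text
pics
{'time': 0.0, 'qpos': array([-1.3,  0.4,  1.7,  0. ,  1.1, -0.1]), 'joint_vel': array([ 0., -0.,  0., -0., -0., -0.]), 'effort': array([ -0. , -49.7, -28.5,   0.1,   0. ,  -0. ]), 'position': array([ 169.2, -523. ,  240.1]), 'ee_rot': array([-1.6,  0. , -2.8]), 'wrist_force': array([0.5, 0.2, 0.4]), 'moment': array([ 0.,  0., -0.]), 'opening': 92.92976674713356}
side {'K': array([[398.4,   0. , 318.3],
       [  0. , 398.4, 199. ],
       [  0. ,   0. ,   1. ]]), 'position': array([245.1, 525.1, 780.5]), 'orientation': array([ 0.7,  0. , -2.6]), 'shot': 1}
top {'K': array([[460.8,   0. , 313.3],
       [  0. , 460.8, 200.5],
       [  0. ,   0. ,   1. ]]), 'position': array([ 383.1,   45.6, 1082.6]), 'orientation': array([ 0.2,  0. , -1.6]), 'shot': 2}
stand side [(array([332., 252.]), 0.56)]
stand top [(array([312., 249.]), 0.56)]
    [483.7  78.5  -9.6] [np.float64(4.1398877669514), np.float64(4.139887766951427)]
nut_center side [(array([313., 196.]), 0.49)]
nut_center top [(array([308., 211.]), 0.36)]
    [539.1  77.7 158.7] [np.float64(1.8302813538351057), np.float64(1.83028
[... 184 characters left out ...]
6)]
worm_grip side [(array([315., 167.]), 0.59)]
worm_grip top [(array([313., 205.]), 0.6)]
    [538.1  65.7 235.4] [np.float64(1.4546690538376907), np.float64(1.4546690538376477)]
bowl side [(array([236., 323.]), 0.62)]
bowl top [(array([204., 215.]), 0.78)]
    [563.9 333.3   7.6] [np.float64(2.056870998756056), np.float64(2.056870998755817)]
grinder side [(array([394., 186.]), 0.92)]
grinder top [(array([417., 262.]), 0.97)]
    [ 443.5 -162.6   13.6] [np.float64(0.0024126407465519615), np.float64(0.0024126407467120405)]
stick side [(array([289., 213.]), 0.52)]
stick top [(array([326., 184.]), 0.94)]
    [633.   39.7   0. ] [np.float64(0.28572568311434826), np.float64(0.2857256831144961)]
```

View pics/side0.png

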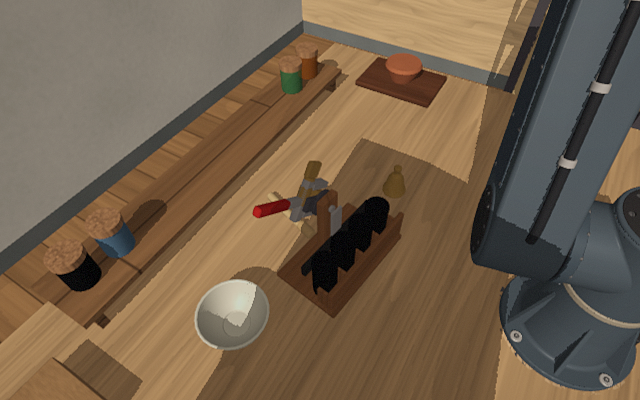

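View pics/top0.png

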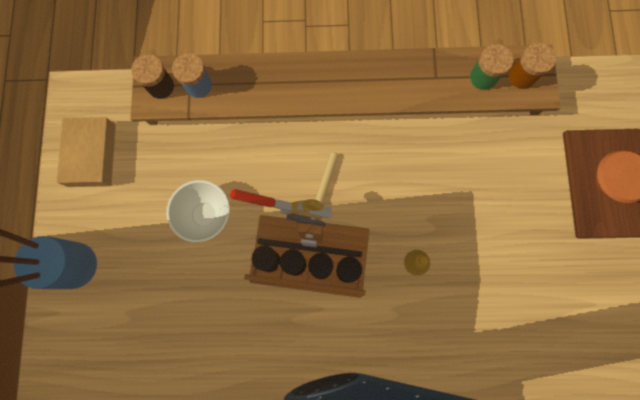

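The side view shows the red handle near (269,208), the brass tab near (315,167) and the bowl at (236,320). In the top view the stand is yawed by about -9°, the handle is at (249,197) and the tab at (313,205). All of this agrees with the network marks, so I'm moving to hover above the tab.

Call:
apply_moves([
  {"tz":0.05},
  {"tx":0.02,"ty":0.04,"tz":0.09},
  {"tx":0.05,"ty":0.08,"tz":0.12},
  {"tx":0.08,"ty":0.125,"tz":0.14},
  {"tx":0.11,"ty":0.17,"tz":0.15},
  {"tx":0.14,"ty":0.215,"tz":0.15},
  {"tx":0.17,"ty":0.26,"tz":0.15},
  {"tx":0.2,"ty":0.3,"tz":0.15},
], claw=0)

```text
invalid input at $.plan[0]: expected keys tx, ty, tz, roll
```

Call:
apply_moves([
  {"tx":0.02,"ty":0.04},
  {"tx":0.05,"ty":0.08},
  {"tx":0.08,"ty":0.125},
  {"tx":0.1,"ty":0.16},
  {"tx":0.12,"ty":0.2},
  {"tx":0.14,"ty":0.24},
  {"tx":0.16,"ty":0.27},
  {"tx":0.17,"ty":0.29},
])

```text
invalid input at $.plan[0]: expected keys tx, ty, tz, roll
```

```bash
cat > b.py <<'E'
from h import *
import sys
np.set_printoptions(precision=3,suppress=True)
st=manip.get_state(); print(st["time"],st["position"],st["qpos"],st["wrist_force"],st["opening"])
M=R.from_euler('xyz',st["ee_rot"]).as_matrix(); print("toolz",M[:,2],"tooly",M[:,1])
p=manip.get_image("wrist"); T=camT(p,st); cv2.imwrite(f"pics/{sys.argv[1]}.png",p["image"]); np.savez(sys.argv[1],K=p["K"],T=T)
s=manip.get_image("side"); Ts=camT(s); t=manip.get_image("top"); Tt=camT(t)
for l in("nut_center","handle","worm_grip","stand"):
    rs=[]
    for q,Tq,n in((p,T,"w"),(s,Ts,"s"),(t,Tt,"t")):
        m=manip.mark_of(l,q)
        if m and m[0]["conf"]>.3: rs.append(ray(q,Tq,m[0]["position"])); print(l,n,np.round(m[0]["position"]),round(m[0]["conf"],2))
    if len(rs)>1:
        X=tri(rs); print("   ",X,[round(np.linalg.norm(np.cross(X-o,d)),1) for o,d in rs])
E
python3 b.py w1
```

```text
0.8 [ 169.276 -523.31   240.666] [-1.343  0.351  1.652  0.     1.139 -0.085] [0.409 0.988 0.345] 93.0971155693091
toolz [ 0.308 -0.951  0.   ] tooly [ 0. -0. -1.]
nut_center s [313. 197.] 0.63
nut_center t [312. 214.] 0.61
    [538.533  72.767 151.509] [np.float64(1.2), np.float64(1.2)]
handle s [269. 207.] 0.65
handle t [253. 195.] 0.75
    [565.564 182.579 218.071] [np.float64(0.0), np.float64(0.0)]
worm_grip s [314. 164.] 0.89
worm_grip t [316. 202.] 0.82
    [543.513  60.641 234.357] [np.float64(0.9), np.float64(0.9)]
stand s [333. 252.] 0.69
stand t [311. 249.] 0.77
    [482.018  79.703  -4.599] [np.float64(3.2), np.float64(3.2)]
```

Call:
apply_moves([
  {"tx":0,"ty":0,"tz":0.05,"roll":0},
  {"tx":0.02,"ty":0.03,"tz":0.09,"roll":0},
  {"tx":0.05,"ty":0.08,"tz":0.12,"roll":0},
  {"tx":0.08,"ty":0.125,"tz":0.14,"roll":0},
  {"tx":0.11,"ty":0.17,"tz":0.15,"roll":0},
  {"tx":0.14,"ty":0.215,"tz":0.15,"roll":0},
  {"tx":0.17,"ty":0.26,"tz":0.15,"roll":0},
  {"tx":0.2,"ty":0.3,"tz":0.15,"roll":0},
], claw=0)

```text
time: 2.55
position: [369.9, -221.6, 390.9]
ee_rot: [-1.57, 0.0, -2.829]
wrist_force: [0.9, -0.7, -0.1]
opening: 93.4
```

Call:
apply_moves([
  {"tx":0.03,"ty":0.04,"tz":0,"roll":0},
  {"tx":0.06,"ty":0.08,"tz":0,"roll":0},
  {"tx":0.09,"ty":0.12,"tz":0,"roll":0},
  {"tx":0.11,"ty":0.16,"tz":0,"roll":0},
  {"tx":0.13,"ty":0.2,"tz":0,"roll":0},
  {"tx":0.15,"ty":0.24,"tz":0,"roll":0},
  {"tx":0.17,"ty":0.27,"tz":0,"roll":0},
  {"tx":0.17,"ty":0.29,"tz":0,"roll":0},
])

```text
time: 3.55
position: [540.3, 69.7, 390.4]
ee_rot: [-1.57, -0.0, -2.828]
wrist_force: [-0.1, -0.1, -0.7]
opening: 93.1
```

```bash
python3 b.py w1
```

```text
3.55 [540.31   69.663 390.354] [ 0.043  0.232  1.446 -0.     1.464  1.3  ] [-0.116 -0.065 -0.717] 93.12491215177664
toolz [ 0.309 -0.951  0.   ] tooly [-0. -0. -1.]
nut_center w [325. 178.] 0.75
nut_center s [313. 202.] 0.37
    [539.473  67.105 132.379] [np.float64(2.9), np.float64(2.9)]
handle w [219. 144.] 0.83
handle s [267. 208.] 0.93
    [558.307 190.538 230.474] [np.float64(2.1), np.float64(2.1)]
worm_grip w [325. 193.] 0.84
worm_grip t [315. 205.] 0.57
    [540.292  64.913 227.049] [np.float64(1.9), np.float64(1.9)]
stand w [306. 190.] 0.61
stand s [392. 186.] 0.64
    [458.969  48.93  189.024] [np.float64(75.3), np.float64(75.3)]
```

View pics/w1.png

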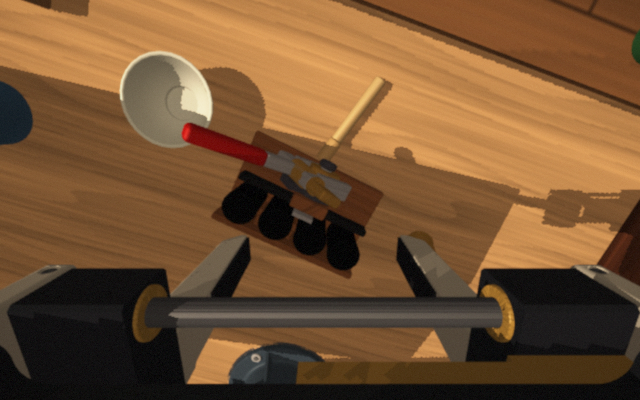

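The wrist picture shows the handle from (185,130) to (265,158), the head and brass worm around (290-345,150-205), and the stick behind at (355,115). I'm enlarging the worm to read the tab's angle.

```bash
python3 - <<'E'
import cv2
i=cv2.imread("pics/w1.png")[130:230,255:375]; cv2.imwrite("pics/c1.png",cv2.resize(i,None,fx=6,fy=6,interpolation=cv2.INTER_CUBIC))
E
```

```text
(no output)
```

View pics/c1.png

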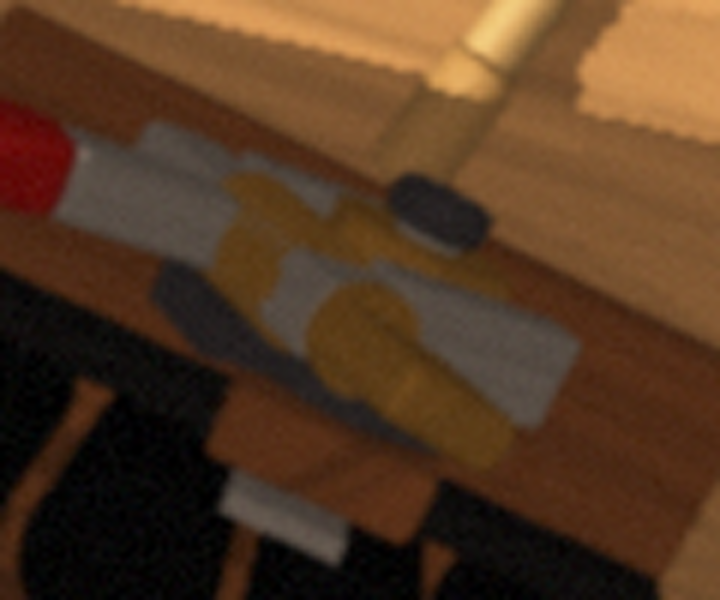

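The crop shows the tab leaning right and down from its collar at (360,330) to its tip at about (500,450). It is turned roughly 17° from the wrench's line, so the worm is at about 0.3. I'm turning the jaws to match it and moving closer.

Call:
apply_moves([
  {"tx":0,"ty":-0.002,"tz":-0.01,"roll":10},
  {"tx":0,"ty":-0.004,"tz":-0.02,"roll":20},
  {"tx":0,"ty":-0.006,"tz":-0.035,"roll":30},
  {"tx":0,"ty":-0.006,"tz":-0.045,"roll":40},
  {"tx":0,"ty":-0.006,"tz":-0.055,"roll":49},
  {"tx":0,"ty":-0.006,"tz":-0.06,"roll":49},
])

```text
time: 5.05
position: [539.8, 62.3, 330.4]
ee_rot: [-1.571, 0.0, -1.975]
wrist_force: [0.7, 0.0, 0.3]
opening: 92.7
```

```bash
python3 b.py w2; python3 - <<'E'
import cv2
i=cv2.imread("pics/w2.png")[80:280,200:460]; cv2.imwrite("pics/c2.png",cv2.resize(i,None,fx=3,fy=3,interpolation=cv2.INTER_CUBIC))
E
```

```text
5.05 [539.801  62.253 330.43 ] [0.029 0.261 1.55  0.    1.331 0.433] [0.729 0.027 0.309] 92.73059129196224
toolz [ 0.92  -0.393  0.   ] tooly [ 0.  0. -1.]
nut_center w [323. 179.] 0.55
nut_center s [311. 197.] 0.42
    [544.291  72.709 148.69 ] [np.float64(1.1), np.float64(1.1)]
handle w [280.  59.] 0.58
handle s [270. 206.] 0.57
handle t [252. 195.] 0.83
    [558.398 185.737 229.841] [np.float64(3.4), np.float64(1.3), np.float64(4.3)]
worm_grip w [323. 203.] 0.7
worm_grip s [312. 168.] 0.57
    [541.466  68.158 230.934] [np.float64(0.0), np.float64(0.0)]
stand w [286. 171.] 0.74
stand s [336. 250.] 0.83
    [479.559  81.126   8.45 ] [np.float64(2.7), np.float64(2.7)]
```

View pics/c2.png

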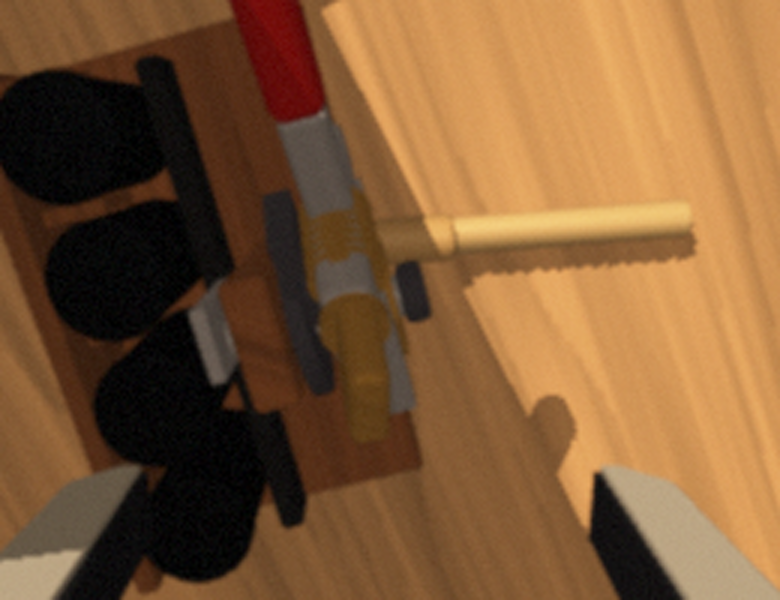

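```bash
cat > fit.py <<'E'
from h import *
from scipy.optimize import least_squares
np.set_printoptions(precision=3,suppress=True)
s=manip.get_image("side");t=manip.get_image("top")
C={"s":(s,camT(s)),"t":(t,camT(t))}
for w in("w1","w2"):
    d=np.load(w+".npz"); C[w]=({"K":d["K"]},d["T"])
obs=dict(nut=dict(s=[(313,196),(313,197),(313,202),(311,197)],t=[(308,211),(312,214)],w1=[(325,178)],w2=[(323,179)]),
handle=dict(s=[(269,208),(269,207),(267,208),(270,206)],t=[(249,197),(253,195),(252,195)],w1=[(219,144)],w2=[(280,59)]),
worm=dict(s=[(315,167),(314,164),(312,168)],t=[(313,205),(316,202),(315,205)],w1=[(325,193)],w2=[(323,203)]),
stand=dict(s=[(332,252),(333,252),(336,250)],t=[(312,249),(311,249)]))
def pts(v):
    x,y,yaw,a=v[:4]; Rz=R.from_euler('z',yaw).as_matrix(); o=np.array([x,y,0])
    ye=np.array([0,np.cos(a),np.sin(a)]); ze=np.array([0,-np.sin(a),np.cos(a)]); n=np.array([59,0,150.])
    L=dict(stand=np.zeros(3),nut=n,handle=n+140*ye,worm=n+41*ye+71*ze,top=n+41*ye+88*ze,hend=n+178*ye)
    return {k:o+Rz@p for k,p in L.items()}
def res(v):
    P=pts(v);r=[]
    for k in obs:
        for c in obs[k]:
            u=proj(*C[c],P[k])-np.mean(obs[k][c],0); r+=list(u)
    return np.array(r)
if __name__=="__main__":
    f=least_squares(res,[482,80,-.16,.6],loss="soft_l1",f_scale=2); v=f.x; print(v,pts(v)); print(res(v).round(1)); np.save("v",v)
    im=cv2.imread("pics/w2.png"); outs=[]
    for th in(-.15,-.35,-.55):
        I=cv2.resize(im[80:280,240:400],None,fx=2.4,fy=2.4)
        x,y,yaw,a=v; Rt=R.from_euler('z',yaw)*R.from_euler('x',a)*R.from_euler('z',th)
        for zz in(-17,17):
            q=[(proj(*C["w2"],pts(v)["worm"]+Rt.apply([i*6,j*15,zz]))-[240,80])*2.4 for i,j in((-1,-1),(1,-1),(1,1),(-1,1))]
            cv2.polylines(I,[np.int32(q)],True,(0,255,0) if zz>0 else (255,255,0),1)
        for k in("nut","handle","hend","stand"):
            cv2.circle(I,tuple(np.int32((proj(*C["w2"],pts(v)[k])-[240,80])*2.4)),3,(0,0,255),-1)
        outs.append(I[:,:260])
    cv2.imwrite("pics/fit.png",np.hstack(outs))
E
python3 fit.py
```

```text
[483.211  80.529  -0.129   0.593] {'stand': array([483.211,  80.529,   0.   ]), 'nut': array([541.72 ,  72.934, 150.   ]), 'handle': array([556.665, 188.062, 228.244]), 'worm': array([540.989,  67.299, 231.791]), 'top': array([539.766,  57.877, 245.888]), 'hend': array([560.722, 219.311, 249.482])}
[-0.3 -0.9  1.3 -1.  -4.1 -1.8 -1.4  0.4  1.5  0.4 -2.1  2.5  1.6 -0.2
  0.8  0.4 -0.8  1.5 -1.8  0.6  0.1 -0.2 -0.   1.2  0.  -0.2 -1.  -2.2]
```

View pics/fit.png

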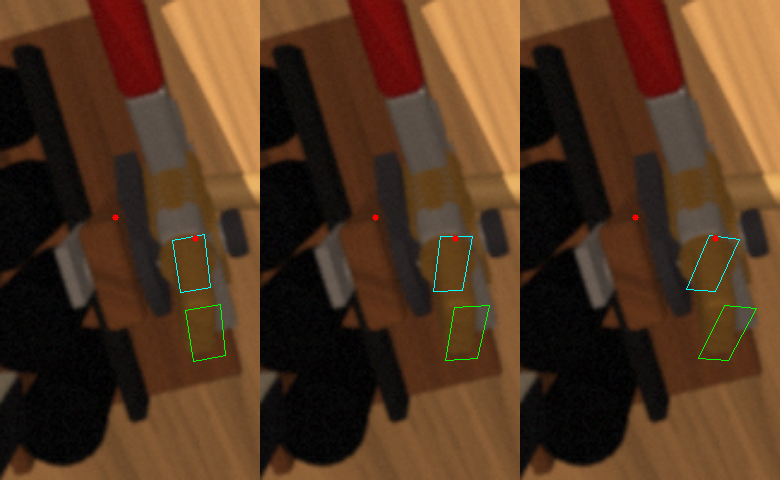

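The overlay puts the tab within about 1.5 mm of the fitted model, at angle θ ≈ -0.24, with the wrench at about 0.59 rad. I'm descending onto the upper part of the tab and closing gently.

Call:
apply_moves([
  {"tx":0,"ty":0.002,"tz":-0.02,"roll":4},
  {"tx":0,"ty":0.002,"tz":-0.04,"roll":4},
  {"tx":-0.001,"ty":0.002,"tz":-0.06,"roll":4},
  {"tx":-0.001,"ty":0.002,"tz":-0.079,"roll":4},
  {"tx":-0.001,"ty":0.002,"tz":-0.079,"roll":4},
  {"tx":-0.001,"ty":0.002,"tz":-0.079,"roll":4},
], claw=0.4, grip_force=8)

```text
time: 6.65
position: [539.3, 64.3, 252.7]
ee_rot: [-1.569, 0.001, -1.904]
wrist_force: [0.4, -0.5, -0.6]
opening: 55.4
```

Call:
apply_moves([
  {"tx":0,"ty":0,"tz":0,"roll":0},
  {"tx":0,"ty":0,"tz":0,"roll":0},
  {"tx":0,"ty":0,"tz":0,"roll":0},
  {"tx":0,"ty":0,"tz":0,"roll":0},
  {"tx":0,"ty":0,"tz":0,"roll":0},
  {"tx":0,"ty":0,"tz":0,"roll":0},
], claw=1, grip_force=8)

```text
time: 7.4
position: [539.5, 64.2, 252.8]
ee_rot: [-1.569, 0.001, -1.904]
wrist_force: [2.6, 0.1, -0.7]
opening: 13.2
```

```bash
python3 b.py w3; python3 - <<'E'
import cv2
i=cv2.imread("pics/w3.png")[:, 120:520]; cv2.imwrite("pics/c3.png",cv2.resize(i,None,fx=1.5,fy=1.5))
E
```

```text
7.4 [539.486  64.243 252.774] [0.033 0.325 1.657 0.    1.158 0.366] [ 2.619  0.09  -0.677] 13.215329155143428
toolz [ 0.945 -0.327  0.002] tooly [ 0.002  0.    -1.   ]
nut_center s [315. 197.] 0.63
handle w [278.  30.] 0.96
handle s [267. 207.] 0.94
handle t [250. 194.] 0.64
    [561.546 187.992 228.539] [np.float64(5.1), np.float64(2.8), np.float64(4.4)]
worm_grip w [323. 240.] 0.97
worm_grip s [317. 168.] 0.77
    [537.386  63.704 226.632] [np.float64(3.8), np.float64(3.8)]
stand w [277. 177.] 0.88
stand s [334. 248.] 0.93
    [481.479  86.784  21.173] [np.float64(0.9), np.float64(0.9)]
```

View pics/c3.png

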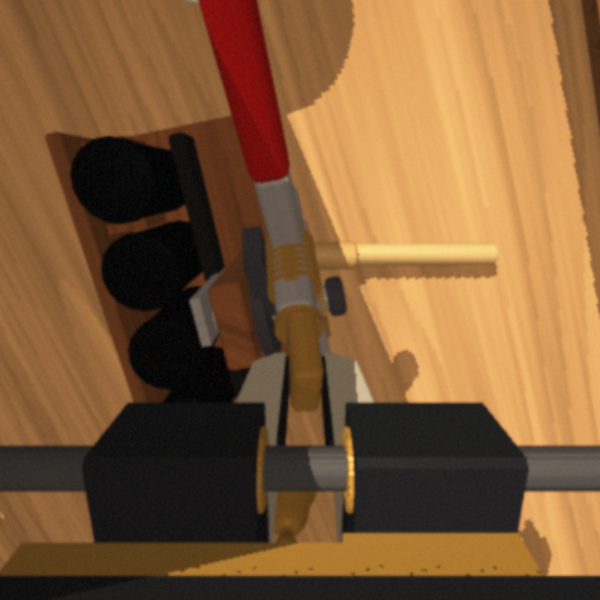

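The tab sits squarely between the pads, with the opening at 13.2 mm. I'm starting to wind.

Call:
apply_moves([
  {"tx":0,"ty":0,"tz":0,"roll":-6},
  {"tx":0,"ty":0,"tz":0,"roll":-12},
  {"tx":0,"ty":0,"tz":0,"roll":-18},
  {"tx":0,"ty":0,"tz":0,"roll":-24},
  {"tx":0,"ty":0,"tz":0,"roll":-30},
  {"tx":0,"ty":0,"tz":0,"roll":-36},
  {"tx":0,"ty":0,"tz":0,"roll":-40},
  {"tx":0,"ty":0,"tz":0,"roll":-40},
])

```text
time: 9.15
position: [538.0, 64.8, 253.3]
ee_rot: [-1.571, -0.002, -2.603]
wrist_force: [-7.5, 2.7, 9.4]
opening: 17.3
```

```bash
python3 b.py w4; python3 - <<'E'
import cv2
i=cv2.imread("pics/w4.png")[:, 120:520]; cv2.imwrite("pics/c4.png",cv2.resize(i,None,fx=1.5,fy=1.5))
E
```

```text
9.15 [537.968  64.787 253.305] [ 0.034  0.324  1.657 -0.     1.162  1.066] [-7.475  2.71   9.419] 17.3397403636297
toolz [ 0.513 -0.858 -0.001] tooly [-0.002 -0.    -1.   ]
nut_center w [319. 200.] 0.74
nut_center s [312. 196.] 0.63
    [542.541  71.538 150.682] [np.float64(0.3), np.float64(0.3)]
handle w [155. 115.] 0.61
handle s [270. 206.] 0.66
    [558.239 186.685 230.138] [np.float64(0.5), np.float64(0.5)]
worm_grip w [317. 242.] 0.65
stand s [332. 250.] 0.62
```

View pics/c4.png

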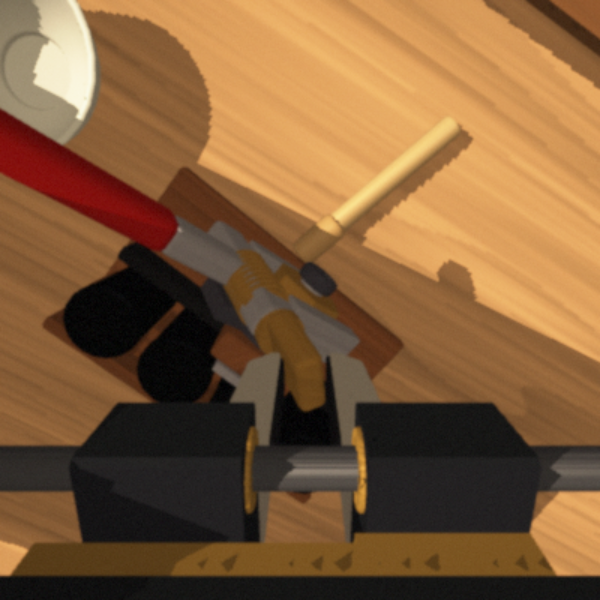

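The tab follows the pads, and the handle is still at about 0.6. Winding on.

Call:
apply_moves([
  {"tx":0,"ty":0,"tz":0,"roll":-6},
  {"tx":0,"ty":0,"tz":0,"roll":-12},
  {"tx":0,"ty":0,"tz":0,"roll":-18},
  {"tx":0,"ty":0,"tz":0,"roll":-24},
  {"tx":0,"ty":0,"tz":0,"roll":-30},
  {"tx":0,"ty":0,"tz":0,"roll":-36},
  {"tx":0,"ty":0,"tz":0,"roll":-40},
  {"tx":0,"ty":0,"tz":0,"roll":-40},
])

```text
time: 10.9
position: [537.3, 65.5, 254.0]
ee_rot: [-1.573, -0.003, 2.983]
wrist_force: [-5.4, 4.5, 9.5]
opening: 19.2
```

```bash
python3 b.py w5; python3 - <<'E'
import cv2
i=cv2.imread("pics/w5.png")[:, 120:520]; cv2.imwrite("pics/c5.png",cv2.resize(i,None,fx=1.5,fy=1.5))
E
```

```text
10.9 [537.264  65.519 254.033] [0.034 0.322 1.657 0.003 1.165 1.763] [-5.433  4.455  9.48 ] 19.231248003992036
toolz [-0.158 -0.987 -0.002] tooly [-0.003  0.002 -1.   ]
nut_center w [315. 207.] 0.91
nut_center s [313. 201.] 0.61
    [538.047  73.846 142.153] [np.float64(1.8), np.float64(1.8)]
handle w [315. 206.] 0.67
handle s [271. 208.] 0.96
handle t [251. 196.] 0.67
    [565.913 140.438 193.445] [np.float64(73.1), np.float64(26.8), np.float64(49.9)]
worm_grip w [317. 242.] 0.75
worm_grip s [314. 169.] 0.61
    [539.372  67.968 229.964] [np.float64(0.5), np.float64(0.5)]
stand s [334. 252.] 0.56
```

View pics/c5.png

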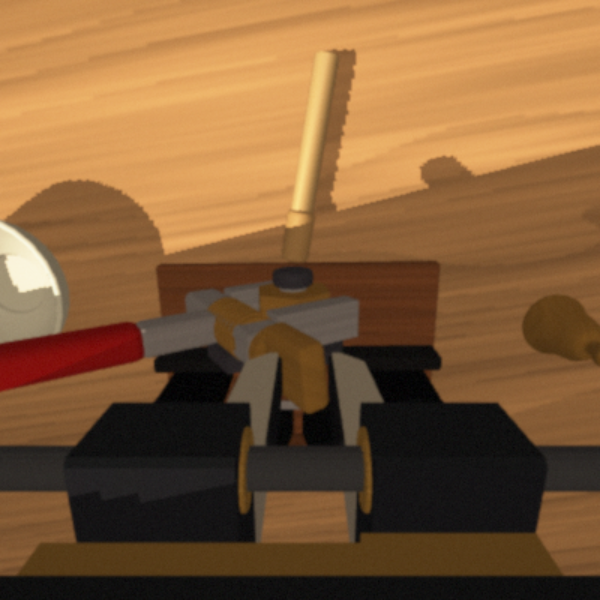

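The tab is still following (θ ≈ -92°, worm ≈ 1.6) and the handle hasn't moved in the side view. Continuing towards closure.

Call:
apply_moves([
  {"tx":0,"ty":0,"tz":0,"roll":-6},
  {"tx":0,"ty":0,"tz":0,"roll":-12},
  {"tx":0,"ty":0,"tz":0,"roll":-18},
  {"tx":0,"ty":0,"tz":0,"roll":-24},
  {"tx":0,"ty":0,"tz":0,"roll":-30},
  {"tx":0,"ty":0,"tz":0,"roll":-36},
  {"tx":0,"ty":0,"tz":0,"roll":-42},
  {"tx":0,"ty":0,"tz":0,"roll":-46},
])

```text
time: 12.65
position: [537.4, 65.8, 254.9]
ee_rot: [-1.574, -0.003, 2.179]
wrist_force: [1.4, 1.2, 6.1]
opening: 19.6
```

```bash
python3 b.py w6; python3 - <<'E'
from station import manip
print(manip.get_state()["moment"])
import cv2
i=cv2.imread("pics/w6.png")[:, 120:520]; cv2.imwrite("pics/c6.png",cv2.resize(i,None,fx=1.5,fy=1.5))
E
```

```text
12.65 [537.412  65.833 254.864] [0.034 0.32  1.658 0.004 1.163 2.566] [1.409 1.238 6.14 ] 19.630922584698038
toolz [-0.821 -0.571 -0.003] tooly [ 0.001  0.004 -1.   ]
nut_center w [313. 212.] 0.62
handle s [271. 209.] 0.78
handle t [254. 198.] 0.9
    [559.296 181.558 216.561] [np.float64(0.8), np.float64(0.8)]
worm_grip w [317. 249.] 0.92
worm_grip s [317. 168.] 0.67
    [536.213  65.918 233.754] [np.float64(3.5), np.float64(3.5)]
stand w [348. 203.] 0.84
stand s [331. 251.] 0.82
stand t [205. 214.] 0.59
    [498.828 165.611 145.249] [np.float64(115.3), np.float64(53.2), np.float64(129.1)]
[ 0.34479853 -0.21863705  0.14480723]
```

View pics/c6.png

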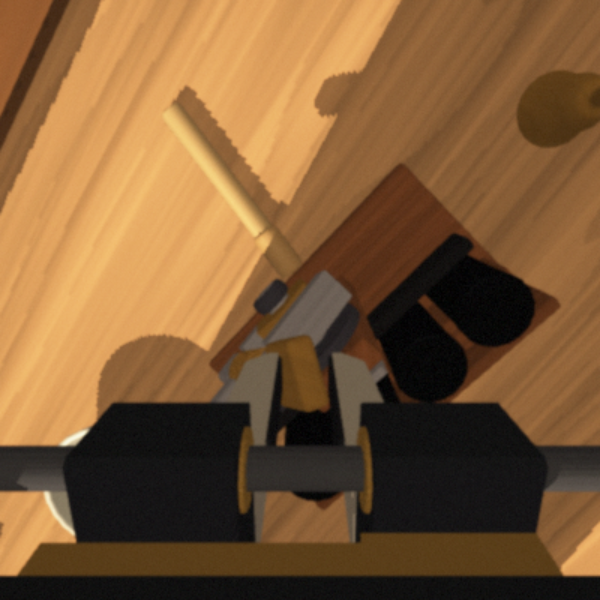

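The tab lags the pads by about 10° (tip edges slant from (283,345) to (290,410)), so the worm is near 2.15 to 2.3. I'm tightening a little more with a firmer grip, staying inside joint 6's range.

Call:
apply_moves([
  {"tx":0,"ty":0,"tz":0,"roll":0},
  {"tx":0,"ty":0,"tz":0,"roll":0},
  {"tx":0,"ty":0,"tz":0,"roll":-4},
  {"tx":0,"ty":0,"tz":0,"roll":-8},
  {"tx":0,"ty":0,"tz":0,"roll":-11},
  {"tx":0,"ty":0,"tz":0,"roll":-13},
  {"tx":0,"ty":0,"tz":0,"roll":-13},
  {"tx":0,"ty":0,"tz":0,"roll":-13},
], claw=1, grip_force=14)

```text
time: 14.4
position: [537.7, 66.0, 255.3]
ee_rot: [-1.575, -0.003, 1.954]
wrist_force: [2.6, 0.2, 6.1]
opening: 16.8
```

```bash
python3 b.py w7; python3 - <<'E'
from station import manip
print(manip.get_state()["moment"])
import cv2
i=cv2.imread("pics/w7.png")[160:300, 220:420]; cv2.imwrite("pics/c7.png",cv2.resize(i,None,fx=3,fy=3,interpolation=cv2.INTER_CUBIC))
E
```

```text
14.4 [537.707  65.952 255.336] [0.034 0.319 1.658 0.004 1.162 2.79 ] [2.649 0.193 6.07 ] 16.79324170789554
toolz [-0.927 -0.374 -0.004] tooly [ 0.003  0.004 -1.   ]
nut_center w [321. 214.] 0.52
nut_center s [315. 198.] 0.58
    [536.077  72.321 148.474] [np.float64(0.5), np.float64(0.5)]
handle s [270. 206.] 0.95
handle t [254. 195.] 0.86
    [563.652 180.246 220.931] [np.float64(0.3), np.float64(0.3)]
worm_grip w [319. 249.] 0.84
worm_grip s [314. 169.] 0.81
    [538.112  67.965 231.39 ] [np.float64(0.0), np.float64(0.0)]
stand w [352. 201.] 0.76
stand s [333. 249.] 0.88
    [486.196  81.749   8.16 ] [np.float64(1.1), np.float64(1.1)]
[ 0.40124504 -0.53434684  0.14504065]
```

View pics/c7.png

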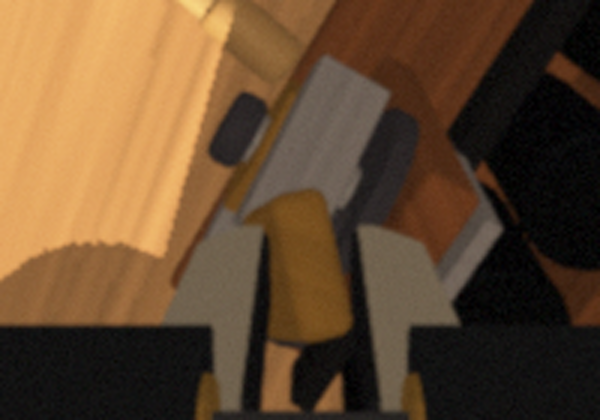

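The crop shows the tab between the pads, with the tip edge at about (270-350,335) and still slightly skewed. The eye can't settle the angle, so I'll estimate it numerically by fitting the box silhouette in all the wrist pictures.

```bash
cat > th.py <<'E'
from fit import *
import sys
v=np.load("v.npy")
def est(w,cen,a=None):
    d=np.load(w+".npz"); c=({"K":d["K"]},d["T"]); im=cv2.imread(f"pics/{w}.png")
    hsv=cv2.cvtColor(cv2.GaussianBlur(im,(3,3),0),cv2.COLOR_BGR2HSV)
    m=((hsv[...,0]>=12)&(hsv[...,0]<=27)&(hsv[...,1]>150)&(hsv[...,2]>60)).astype(float)
    vv=v.copy(); vv[3]=a or v[3]; W=pts(vv)["worm"]; out=[]
    for th in cen+np.arange(-.7,.71,.05):
        Rt=R.from_euler('z',vv[2])*R.from_euler('x',vv[3])*R.from_euler('z',th)
        Q=np.array([proj(*c,W+Rt.apply([i*6,j*15,k])) for i in(-1,1) for j in(-1,1) for k in(0,17)])
        best=0
        for dx in range(-6,7,2):
            for dy in range(-6,7,2):
                h=cv2.convexHull(np.float32(Q+[dx,dy])); M=np.zeros(m.shape,np.uint8); cv2.fillConvexPoly(M,np.int32(np.round(h)),1)
                ring=cv2.dilate(M,np.ones((9,9)))-M
                tip=W+Rt.apply([0,0,10]); s=m[M>0].mean()-m[ring>0].mean()
                best=max(best,s)
        out.append((round(best,3),round(th,2)))
    return sorted(out,reverse=True)[:5]
for w,c in (("w2",-.24),("w3",-.25),("w4",-.9),("w5",-1.6),("w6",-2.2),("w7",-2.4)): print(w,est(w,c))
E
python3 th.py
```

```text
w2 [(np.float64(0.67), np.float64(-0.14)), (np.float64(0.667), np.float64(-0.19)), (np.float64(0.637), np.float64(-0.09)), (np.float64(0.625), np.float64(-0.24)), (np.float64(0.624), np.float64(-0.04))]
w3 [(np.float64(0.597), np.float64(-0.2)), (np.float64(0.591), np.float64(-0.15)), (np.float64(0.57), np.float64(-0.25)), (np.float64(0.551), np.float64(-0.1)), (np.float64(0.535), np.float64(-0.3))]
w4 [(np.float64(0.667), np.float64(-0.65)), (np.float64(0.665), np.float64(-0.6)), (np.float64(0.647), np.float64(-0.7)), (np.float64(0.623), np.float64(-0.75)), (np.float64(0.615), np.float64(-0.8))]
w5 [(np.float64(0.724), np.float64(-1.5)), (np.float64(0.716), np.float64(-1.45)), (np.float64(0.713), np.float64(-1.4)), (np.float64(0.709), np.float64(-1.35)), (np.float64(0.708), np.float64(-1.55))]
w6 [(np.float64(0.801), np.float64(-2.2)), (np.float64(0.794), np.float64(-2.15)), (np.float64(0.786), np.float64(-2.25)), (np.float64(0.778), np.float64(-2.1)), (np.float64(0.778), np.float64(-2.3))]
w7 [(np.float64(0.757), np.float64(-2.65)), (np.float64(0.754), np.float64(-2.6)), (np.float64(0.738), np.float64(-2.5)), (np.float64(0.737), np.float64(-2.55)), (np.float64(0.728), np.float64(-2.45))]
```

The silhouette angles track the winding steadily: -0.17 at the start and about -2.6 now. So the worm is at about 2.4 to 2.6, past the 2.4 contact, and the handle is still raised (z ≈ 220-230). I'm releasing the tab and going up.

Call:
apply_moves([
  {"tx":0,"ty":0,"tz":0,"roll":0},
  {"tx":0,"ty":0,"tz":0,"roll":0},
  {"tx":0,"ty":0,"tz":0,"roll":0},
  {"tx":0,"ty":0,"tz":0,"roll":0},
  {"tx":0,"ty":0,"tz":0.02,"roll":0},
  {"tx":0,"ty":0,"tz":0.045,"roll":0},
  {"tx":0,"ty":0,"tz":0.07,"roll":0},
  {"tx":0,"ty":0,"tz":0.075,"roll":0},
], claw=0.45)

```text
time: 16.25
position: [538.1, 66.0, 331.6]
ee_rot: [-1.577, -0.002, 1.954]
wrist_force: [-0.3, -0.0, -0.6]
opening: 51.1
```

```bash
python3 b.py w8; cat >> th.py <<'E'
E
sed -i 's/^for w,c in .*$/import sys\nfor w,c in [(sys.argv[1],float(sys.argv[2]))]:\n  for a in (.45,.52,.593,.66): print(w,a,est(w,c,a)[:3])/' th.py; python3 th.py w8 -2.4
```

```text
16.25 [538.112  65.974 331.556] [0.034 0.255 1.554 0.004 1.327 2.791] [-0.262 -0.035 -0.616] 51.13669134291426
toolz [-0.927 -0.374 -0.006] tooly [ 0.005  0.004 -1.   ]
nut_center w [324. 195.] 0.6
nut_center s [313. 197.] 0.47
    [535.996  72.643 152.874] [np.float64(2.4), np.float64(2.4)]
handle w [444.  54.] 0.55
handle s [268. 207.] 0.7
handle t [253. 194.] 0.97
    [540.52  110.556 320.559] [np.float64(160.5), np.float64(114.9), np.float64(54.6)]
worm_grip w [324. 210.] 0.81
worm_grip s [315. 164.] 0.76
worm_grip t [251. 197.] 0.63
    [534.815 108.817 274.424] [np.float64(54.6), np.float64(22.3), np.float64(68.5)]
stand w [349. 188.] 0.95
stand s [331. 251.] 0.84
    [486.815  82.887   1.882] [np.float64(1.4), np.float64(1.4)]
w8 0.45 [(np.float64(0.488), np.float64(-2.6)), (np.float64(0.474), np.float64(-2.55)), (np.float64(0.473), np.float64(-1.75))]
w8 0.52 [(np.float64(0.652), np.float64(-2.4)), (np.float64(0.641), np.float64(-2.5)), (np.float64(0.635), np.float64(-2.45))]
w8 0.593 [(np.float64(0.648), np.float64(-2.45)), (np.float64(0.634), np.float64(-2.4)), (np.float64(0.631), np.float64(-2.5))]
w8 0.66 [(np.float64(0.5), np.float64(-2.55)), (np.float64(0.498), np.float64(-2.45)), (np.float64(0.498), np.float64(-2.7))]
```

The worm reads about 2.45 after release and the wrench about 0.55. Now moving over the handle, turning the gripper across it and closing the fingers.

Call:
apply_moves([
  {"tx":0.002,"ty":0.015,"tz":0,"roll":10},
  {"tx":0.004,"ty":0.03,"tz":0,"roll":20},
  {"tx":0.007,"ty":0.05,"tz":0,"roll":30},
  {"tx":0.01,"ty":0.07,"tz":0,"roll":40},
  {"tx":0.013,"ty":0.09,"tz":0,"roll":50},
  {"tx":0.016,"ty":0.11,"tz":0,"roll":60},
  {"tx":0.018,"ty":0.125,"tz":0,"roll":70},
  {"tx":0.02,"ty":0.134,"tz":0,"roll":80},
], claw=1)

```text
time: 18.1
position: [557.7, 200.7, 330.3]
ee_rot: [-1.575, -0.003, -2.926]
wrist_force: [-0.7, 0.5, 0.0]
opening: 0.6
```

Call:
apply_moves([
  {"tx":0,"ty":0,"tz":0,"roll":10},
  {"tx":0,"ty":0,"tz":0,"roll":20},
  {"tx":0,"ty":0,"tz":0,"roll":30},
  {"tx":0,"ty":0,"tz":0,"roll":40},
  {"tx":0,"ty":0,"tz":0,"roll":50},
  {"tx":0,"ty":0,"tz":0,"roll":60},
  {"tx":0,"ty":0,"tz":0,"roll":70},
  {"tx":0,"ty":0,"tz":0,"roll":70},
])

```text
time: 19.1
position: [557.7, 200.7, 330.2]
ee_rot: [-1.575, -0.003, -1.706]
wrist_force: [0.6, 0.0, -0.5]
opening: 0.4
```

```bash
python3 b.py w9
```

```text
19.1 [557.717 200.688 330.245] [ 0.267  0.36   1.415 -0.001  1.371  0.402] [ 0.632  0.041 -0.464] 0.384146295223402
toolz [ 0.991 -0.134 -0.004] tooly [-0.004 -0.002 -1.   ]
nut_center s [313. 196.] 0.57
nut_center t [309. 210.] 0.39
    [540.229  76.344 158.892] [np.float64(2.5), np.float64(2.5)]
handle w [325. 223.] 0.87
handle s [266. 204.] 0.87
handle t [308. 249.] 0.67
    [538.058 131.154 162.25 ] [np.float64(32.2), np.float64(65.6), np.float64(89.0)]
worm_grip w [324. 332.] 0.57
worm_grip s [316. 168.] 0.56
worm_grip t [315. 205.] 0.5
    [539.432  62.554 225.906] [np.float64(2.3), np.float64(2.6), np.float64(1.7)]
stand w [286. 240.] 0.97
stand s [336. 251.] 0.84
stand t [310. 248.] 0.82
    [476.64   83.215   9.561] [np.float64(2.5), np.float64(0.7), np.float64(2.7)]
```

Call:
apply_moves([
  {"tx":0,"ty":0,"tz":-0.025,"roll":0},
  {"tx":0,"ty":0,"tz":-0.045,"roll":0},
  {"tx":0,"ty":0,"tz":-0.055,"roll":0},
  {"tx":0,"ty":0,"tz":-0.063,"roll":0},
  {"tx":0,"ty":0,"tz":-0.071,"roll":0},
  {"tx":0,"ty":0,"tz":-0.079,"roll":0},
  {"tx":0,"ty":0,"tz":-0.087,"roll":0},
  {"tx":0,"ty":0,"tz":-0.095,"roll":0},
])

```text
time: 20.85
position: [557.8, 200.7, 234.8]
ee_rot: [-1.575, -0.003, -1.705]
wrist_force: [0.4, 0.6, 2.1]
opening: 0.5
```

Call:
apply_moves([
  {"tx":0,"ty":0,"tz":-0.008,"roll":0},
  {"tx":0,"ty":0,"tz":-0.016,"roll":0},
  {"tx":0,"ty":0,"tz":-0.023,"roll":0},
  {"tx":0,"ty":0,"tz":-0.03,"roll":0},
])

```text
time: 21.35
position: [557.8, 200.8, 204.4]
ee_rot: [-1.575, -0.003, -1.705]
wrist_force: [-0.1, 0.8, 1.4]
opening: 0.8
```

Call:
apply_moves([
  {"tx":0,"ty":0,"tz":-0.003,"roll":0},
  {"tx":0,"ty":0,"tz":-0.006,"roll":0},
])

```text
time: 21.6
position: [557.8, 200.8, 198.2]
ee_rot: [-1.575, -0.003, -1.705]
wrist_force: [0.1, 1.6, 2.5]
opening: 0.6
```

Call:
apply_moves([
  {"tx":0,"ty":0,"tz":-0.003,"roll":0},
  {"tx":0,"ty":0,"tz":-0.006,"roll":0},
])

```text
time: 21.85
position: [557.8, 200.8, 192.2]
ee_rot: [-1.574, -0.002, -1.705]
wrist_force: [-0.7, 0.6, 1.3]
opening: 0.3
```

```bash
python3 - <<'E'
from h import *
st=manip.get_state(); print(st["position"],st["wrist_force"],st["effort"])
s=manip.get_image("side"); cv2.imwrite("pics/side9.png",s["image"])
w=manip.get_image("wrist"); cv2.imwrite("pics/w9b.png",w["image"])
a=cv2.resize(s["image"][140:240,230:370],None,fx=4,fy=4,interpolation=cv2.INTER_CUBIC)
cv2.imwrite("pics/m9.png",a)
for l in("handle","worm_grip","nut_center"):print(l,manip.mark_of(l,s)[:1],manip.mark_of(l,w)[:1])
E
```

```text
[557.82758848 200.83756949 192.16798611] [-0.66752719  0.55167907  1.33659693] [-5.77083919e-01 -5.51204574e+01 -2.66800475e+01 -1.93046783e-01
  2.03898679e-01  2.96016406e-04]
handle [{'position': [265.8, 237.1], 'conf': 0.6}] [{'position': [313.5, 63.2], 'conf': 0.41}]
worm_grip [{'position': [299.5, 182.1], 'conf': 0.75}] []
nut_center [] []
```

Force is about 2 N and the handle is following. Last few millimetres to level, then lifting off.

Call:
apply_moves([
  {"tx":0,"ty":0,"tz":-0.003,"roll":0},
  {"tx":0,"ty":0,"tz":-0.006,"roll":0},
  {"tx":0,"ty":0,"tz":-0.009,"roll":0},
  {"tx":0,"ty":0,"tz":-0.009,"roll":0},
  {"tx":0,"ty":0,"tz":-0.009,"roll":0},
  {"tx":0,"ty":0,"tz":-0.009,"roll":0},
])

```text
time: 23.0
position: [557.6, 200.6, 183.1]
ee_rot: [-1.575, -0.003, -1.705]
wrist_force: [-0.4, -0.5, 0.2]
opening: 0.5
```

Call:
apply_moves([
  {"tx":0,"ty":0,"tz":0.01,"roll":0},
  {"tx":0,"ty":0,"tz":0.04,"roll":0},
  {"tx":0,"ty":-0.03,"tz":0.09,"roll":0},
  {"tx":-0.005,"ty":-0.07,"tz":0.13,"roll":0},
  {"tx":-0.01,"ty":-0.1,"tz":0.16,"roll":0},
  {"tx":-0.01,"ty":-0.11,"tz":0.17,"roll":0},
  {"tx":-0.01,"ty":-0.11,"tz":0.17,"roll":0},
])

```text
time: 23.88
position: [547.8, 90.6, 353.2]
ee_rot: [-1.575, -0.003, -1.705]
wrist_force: [-0.8, -0.1, -0.8]
opening: 0.5
```

```bash
cat > chk.py <<'E'
from fit import *
st=manip.get_state(); print(st["position"],st["wrist_force"])
p=manip.get_image("wrist"); T=camT(p,st); cv2.imwrite("pics/w10.png",p["image"]); np.savez("w10",K=p["K"],T=T)
v=np.load("v.npy"); obs.clear(); C.clear()
imgs=dict(w=(p,T),s=(s,camT(s)),t=(t,camT(t)))
for c,(q,Tq) in imgs.items():
    C[c]=(q,Tq)
    for l,k in(("handle","handle"),("worm_grip","worm")):
        m=manip.mark_of(l,q)
        if m: obs.setdefault(k,{})[c]=[m[0]["position"]]; print(l,c,m[0])
    for l in("bowl","grinder","stick"):
        m=manip.mark_of(l,q); 
        if m and c!="w": print(l,c,m[0])
f=least_squares(lambda a:res([*v[:3],a[0]]),[0],loss="soft_l1",f_scale=2); print("a",f.x,f.fun.round(1))
cv2.imwrite("pics/m10.png",np.hstack([cv2.resize(p["image"][20:280,220:420],(400,520)),cv2.resize(s["image"][150:280,240:340],(400,520))]))
E
python3 chk.py; python3 th.py w10 -2.4 
```

```text
[547.43   91.394 351.882] [ 0.164 -0.387 -0.603]
handle w {'position': [321.7, 80.4], 'conf': 0.93}
worm_grip w {'position': [320.9, 178.2], 'conf': 0.68}
handle s {'position': [267.4, 237.2], 'conf': 0.59}
worm_grip s {'position': [299.4, 183.2], 'conf': 0.71}
bowl s {'position': [234.9, 321.7], 'conf': 0.75}
grinder s {'position': [394.9, 189.9], 'conf': 0.56}
stick s {'position': [287.5, 215.5], 'conf': 0.65}
handle t {'position': [249.1, 201.8], 'conf': 0.39}
bowl t {'position': [203.2, 214.7], 'conf': 0.93}
grinder t {'position': [418.9, 259.8], 'conf': 0.91}
stick t {'position': [324.2, 187.0], 'conf': 0.63}
a [0.024] [-0.1 -2.7 -1.5  2.9 -5.3  2.2  0.6  1.8 -1.2  1.6]
w10 0.45 [(np.float64(0.097), np.float64(-2.75)), (np.float64(0.094), np.float64(-2.85)), (np.float64(0.09), np.float64(-1.7))]
w10 0.52 [(np.float64(0.105), np.float64(-1.7)), (np.float64(0.096), np.float64(-2.75)), (np.float64(0.096), np.float64(-2.85))]
w10 0.593 [(np.float64(0.083), np.float64(-1.75)), (np.float64(0.078), np.float64(-1.85)), (np.float64(0.078), np.float64(-1.9))]
w10 0.66 [(np.float64(0.08), np.float64(-3.1)), (np.float64(0.072), np.float64(-2.9)), (np.float64(0.068), np.float64(-1.8))]
```

```bash
sed -i 's/(.45,.52,.593,.66)/(.0,.02,.05)/' th.py; python3 th.py w10 -2.4
```

```text
w10 0.0 [(np.float64(0.083), np.float64(-1.75)), (np.float64(0.078), np.float64(-1.85)), (np.float64(0.078), np.float64(-1.9))]
w10 0.02 [(np.float64(0.629), np.float64(-2.4)), (np.float64(0.622), np.float64(-2.45)), (np.float64(0.61), np.float64(-2.5))]
w10 0.05 [(np.float64(0.643), np.float64(-2.4)), (np.float64(0.629), np.float64(-2.5)), (np.float64(0.612), np.float64(-2.6))]
```

View pics/m10.png

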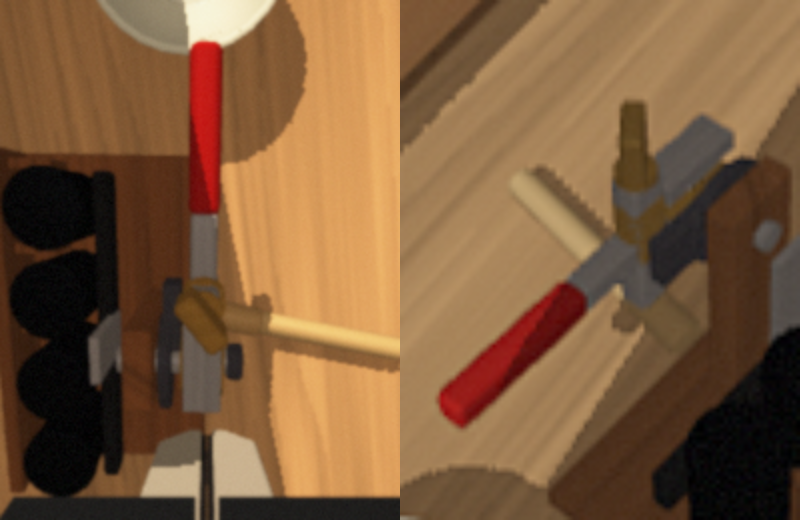

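The handle is level in both views, the tab stands upright, and the worm is still at about 2.4. One last indirect check that the nut turned: whether the clamp bar was drawn in.

```bash
python3 - <<'E'
from h import *
t=manip.get_image("top"); a=cv2.cvtColor(cv2.imread("pics/top0.png"),cv2.COLOR_BGR2GRAY).astype(np.float32); b=cv2.cvtColor(t["image"],cv2.COLOR_BGR2GRAY).astype(np.float32)
for n,(r0,r1,c0,c1) in dict(bar=(234,256,258,298),bar2=(242,262,330,366),canrow=(262,298,248,360),base=(213,232,345,372)).items():
    tpl=a[r0:r1,c0:c1]; k=8
    up=lambda x:cv2.resize(x,None,fx=k,fy=k,interpolation=cv2.INTER_CUBIC)
    m=cv2.matchTemplate(up(b[r0-4:r1+4,c0-4:c1+4]),up(tpl),cv2.TM_CCOEFF_NORMED); _,s,_,l=cv2.minMaxLoc(m); print(n,np.array(l)/k-4,round(s,3))
E
```

```text
bar [-4. -4.] -0.04
bar2 [1.5   2.375] 0.683
canrow [ 2.    -0.625] 0.419
base [4.   0.75] 0.841
```

```bash
python3 - <<'E'
from h import *
t=manip.get_image("side"); a=cv2.imread("pics/side0.png"); b=t["image"]; k=8
up=lambda x:cv2.resize(x.astype(np.float32),None,fx=k,fy=k,interpolation=cv2.INTER_CUBIC)
for n,(r0,r1,c0,c1) in dict(bar_end=(252,280,296,314),bracket=(204,234,326,344),bracket_head=(204,218,328,342),canister=(250,295,308,340),post=(190,206,316,340),basecorner=(268,310,276,340)).items():
    m=cv2.matchTemplate(up(b[r0-5:r1+5,c0-5:c1+5]),up(a[r0:r1,c0:c1]),cv2.TM_CCOEFF_NORMED); _,s,_,l=cv2.minMaxLoc(m); print(n,np.array(l)/k-5,round(s,3))
E
```

```text
bar_end [1. 2.] 0.904
bracket [1.75  0.375] 0.86
bracket_head [0.25  0.125] 0.673
canister [0.125 0.5  ] 0.933
post [0.    0.375] 0.943
basecorner [0.125 0.125] 0.986
```

The clamp bar's end and bracket have moved 1 to 2 px, while the canister, post and base moved less than 0.5 px. So the bar was drawn in and the nut did turn. Handing in.

```bash
python3 -c "
from station import manip
print(manip.job_done(), manip.get_state()['time'])"
```

```text
the job is handed in; nothing more can be done
the job is handed in; nothing more can be done
```

I wound the worm closed on the nut, pushed the handle down to level, lifted clear and handed the job in at about 24 s of the 67 s allowed. The hand-in reports no verdict.

**Winding:** I gripped the leaning tab lightly (8 N, then 14 N) and turned it clockwise in one grasp. Picture fits put the tab at about -0.2 rad at the start and -2.45 after release, so the worm is near 2.4 if the tab starts square at zero. The handle stayed raised at about 0.55–0.6 rad throughout.

**Levelling:** I pressed the red grip down with closed fingertips at roughly 2 N.

**Last checks:**
- **Handle:** about 0.02 rad from level.
- **Worm:** still at about 2.4 to 2.5 after the push.
- **Bowl, grinder and stick:** their marks stayed within 1 to 4 px of the start, about the spread of the network's readings.
- **Robot:** the gripper is clear of everything, well above the wrench.

**Uncertain points:**
- **Nut angle:** I never measured it directly. The sign that it turned is the clamp bar, which moved 1 to 2 px while the fixed parts moved under 0.5 px.
- **Push force:** readings scattered between 1.3 and 2.5 N, at the low end of the expected 2 to 4 N, so they don't confirm that the nut turned.
- **Top view:** the first clamp-bar check, from the top camera, was unusable because the arm blocked the view, so I used the side camera instead.

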